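# Shut and bolt the art-supply chest

## Task

Shut the hinged flap of the wooden art-supply chest, then slide the chest's wooden bolt along its track, under the carrying handle, fully home into the keeper on the flap, until it butts firmly against the end stop inside. Leave the two bottles and the cup standing around the chest where they are.

Things in the scene. Friction and masses are not known exactly. Their poses are not given: they have to be found in the camera images.
- chest: Plywood chest fixed to the table, 400 x 220 mm, deck top 100 mm above the table. Origin on the table under the carrying handle; x along the bolt track towards the keeper, y across, z up. Reaches from x = -175 to 225 mm; the deck ends at x = 95, where the flap begins.
- handle_mid (a point): Middle of the carrying handle, a 16 mm steel bar along chest y above the track at chest x = 0: underside 158, axis 166, top 174 mm above the table, on two 16 mm posts at y = +-78 mm. The bolt's fin passes under it; a gripper's fingers do not.
- track_mid (a point): Middle of the bolt track on the deck's surface, chest x = -35 mm. Two wooden rails (chest x = -160 to 90 mm, outer faces at y = +-33.5) with lips over the bar's edges, so that the bolt slides but cannot be lifted out. Slot between the lips 35 mm wide, lip tops 120.5 mm above the table.
- flap (a joint): Opening angle of the plywood flap (rad): 0 = shut, grows as its free edge, next to the deck, lifts. 128 mm long, 220 mm wide; hinge line along chest y at chest x = 225 mm, 88 mm above the table; top 98 mm above the table when shut. The hinge is stiff: the flap stays where it is left and must be pressed down (about 3 N).
- keeper_mouth (a point): Middle of the keeper's mouth (52 mm wide, 20 mm high, facing the bolt). The keeper is a wood-and-steel housing on the flap's middle and moves with it; shut, it spans chest x = 116 to 166, y = +-38 mm, top 124 mm above the table.
- flap_press (a point): Point on the flap's bare top surface, beside the keeper, good to press on: 80 mm from the hinge, 70 mm to the chest's -y side. It moves with the flap; when shut it is at chest x = 145, y = -70 mm, 98 mm above the table.
- bolt: Loose wooden bolt lying on the deck in the track: flat bar 44 mm wide, 14 mm thick, from x = -60 to +100 mm, and on it an upright grip fin 16 mm wide, from x = -45 to +45 mm, its top 50 mm above the bar's underside (150 mm above the table). Origin on the bar's underside, under the fin's centre; x points along the track to the keeper.
- bolt_tip (a point): Middle of the bolt's front end face, 100 mm ahead of the bolt's origin, 7 mm above the bar's underside.
- paint_bottle: Bystander: reddish-brown round paint bottle with white cap, 64 mm across, 170 mm tall, origin at the centre of its base.
- glue_bottle: Bystander: white round glue bottle with red cap, 60 mm across, 150 mm tall, origin at the centre of its base.
- cup: Bystander: white open plastic cup, 74 mm across the rim, 85 mm tall, origin at the centre of its base.
- end_stop: Adjustable wooden end stop inside the keeper, hidden under its strap; it moves with the flap. Origin at the middle of the face that the bolt's tip butts against; axes as the chest's when shut. Its setting differs each time: with the flap shut the face is between chest x = 142 and 158 mm, 107 mm above the table. It does not give.

How it is judged (in metres and radians):
On the way, in this order (a step that is already met when the one before it is completed fails the run):
1. the flap is shut (value of joint flap below 0.03 rad), for 0.2 s.
2. with the flap shut, the bolt is pushed against the end stop in the keeper (value of joint flap below 0.04 rad and contact force between bolt and end_stop above 2 N).
At the end, for the whole second after the job is handed in: The flap is shut (under 0.04 rad), the bolt lies in its track with its tip within 6 mm of the end stop in the keeper along the track (within 10 mm in all, within 0.06 rad of the track's direction), at rest (value of joint flap below 0.04 rad and x of bolt_tip in the frame of end_stop above -0.006 m and distance between bolt_tip and end_stop below 0.01 m and angle between the x axis of bolt and the x axis of chest, either way round below 0.06 rad and linear speed of bolt below 0.01 m/s); the robot touches nothing.
It fails at once if a bottle or the cup is moved by more than 25 mm or tipped (distance of any of paint_bottle, glue_bottle, cup from where it was at the start of the episode above 0.025 m or angle between any of paint_bottle, glue_bottle, cup's own z axis and vertical above 0.3 rad).
It also fails if it takes over 54 s, if anything falls off the work surface, if the arm or the gripper's body presses on something with over 40 N, if the wrist force passes 120 N, or if a joint passes its speed limit or range.

## Robot

A 6-joint arm with a two-finger parallel gripper is mounted at the origin on the work surface. World frame = base frame: x ahead of the robot, y to its left, z up, the work surface at z = 0. Lengths are in mm, angles in degrees, forces in N, time in s.
With the tool pointing down it reaches from about 350 to 850 mm from the base axis. Payload 8.1 kg.
Tool frame: the origin (TCP) lies midway between the tips of the shut fingers; the grasp point (between the pads) lies 19 mm behind it (r.pinch_z is the distance from the TCP to the grasp point, in mm); z points along the fingers, y is the line along which they close (so a half turn about z gives the same grasp; the last joint's range is limited). The gripper opens to 85 mm and grips with 20 to 120 N. Pads are 22 mm wide; open, the fingers measure 114 mm over their backs; the gripper's body (76 mm by 85 mm) begins 54 mm behind the grasp point. The pads swing forward as they close: fully open they stand 13 mm farther back than shut.
Start: joints at [-79.091, 7.471, 85.268, -0, 87.261, -4.893], TCP at [163.41, -577.323, 231.292] pointing down, gripper open.
Joint ranges: [-169.43, 169.43], [-51.17, 129.36], [1.28, 143.12], [-76.62, 256.62], [0, 156.53], [-152.29, 152.29]. Speed limits (degrees/s): [136.94, 136.94, 159.86, 180, 180, 180].

## Interface

Orientations are given as [roll, pitch, yaw] about the fixed x, y, z axes, in that order (R = Rz(yaw) Ry(pitch) Rx(roll)).
In Python, from bench import r gives the robot as it stands.
- The arm moves only by the shell command python3 -m jog 'ROWS' [OPENING] [FORCE]. ROWS is JSON, one flat list of numbers, 6 for each row, row after row: the shift along the tool's x, y, z in m, then the turn, a rotation vector about the tool's x, y, z in rad. A call has 1 to 8 rows; each row is the pose to reach, as a shift and turn from the pose commanded when the call began, along the tool's axes at that moment; what a row does not reach only later rows make up. A row lasts 1/8 s, in which the tool goes at most 62.5 mm and 10.7 degrees, less where a joint would pass 70% of its speed; a pose out of reach is approached as far as the arm can. A call with a gripper value outside its range is refused whole. OPENING is the opening, from -1 (shut) to 1 (fully open), set as the call begins (- or left out, the last holds). The fingers move at their own pace and stop on an object; FORCE is the grip in N (left out, the last holds). Time passes only in rows, so rows that repeat a pose let the fingers close. It gives the time, the measured TCP pose, the force, the opening and the grip force at its end, in the units of the state.
- r.sense(): the state, without advancing time (a new reading comes with each control period).
- r.snapshot(name): name is "scene" or "top" or "wrist"; returns a dict with "pixels" (420x560x3 uint8, red, green, blue), "range_z" (420x560 float32, mm along the optical axis (not along the pixel's ray), 0 where there is no reading), "K" (3x3 intrinsics, pixels), "rvec" (rotation vector, rad) and "tvec" (3), from world to camera coordinates, as OpenCV has them. Camera axes: x right, y down, z forward; pixel columns grow to the right and rows downward; lengths in mm; the calibration is good to about 2 mm. A picture is of the moment at which its call begins.
- r.hand_in(): hands the job in; it is judged then, once.
Trained networks look in a picture, given as the dict that the camera call returned (one of the last four; its "shot" number tells which), for a name from the list of things; names that differ only in an ending like _2 or _b are one class to them, and where a whole thing is asked for, a point or a joint stands for the part that bears it (a point fixed in the world has none). Each returns a list of dicts, best first, with "score" (0 to 1); they miss things now and then, are a little off and sometimes report something else, mostly with a low value. They report only what shows in the picture. A call takes as long as a camera call.
- r.look_for(picture, target): "bbox" ([left, top, right, bottom] in pixels, round what is visible of it).
- r.outline_of(picture, target): "region" (420x560 bool, what is visible of it) and "bbox" ([left, top, right, bottom] in pixels, round what is visible of it).
The state is a dict: "time": time; "joint_pos": joint angles; "qd": joint speeds; "joint_efforts": joint torques, N m; "tool_pos": TCP position; "tcp_rot": TCP orientation; "ft_force": force on the tool from outside, world axes, zero at the start; "wrist_torque": the same for the moment, N m; "finger_gap": finger opening in mm; "grip_force": force on a finger pad.
Only numpy, scipy, OpenCV 4.12 (cv2) and the standard library are available. Lean on these libraries where they do the work, as an engineer would, in place of code of your own. Each camera call takes 0.05 s, during which the arm holds its last target. There are 200 camera calls.

## Working session

There is one attempt and no reset: what is moved stays moved. The work goes in short steps, Python scripts to look and compute and a shell command to move; the robot and the scene stay as the last step left them, time stands still between calls to the robot, and variables do not carry over. Pictures are saved under pics/ and viewed, at most 10 in all, crops included, and the job is handed in when it is done.

```bash
mkdir -p pics; cat > h.py <<'E'
import numpy as np,cv2
from bench import r
def cloud(s):
    z=s["range_z"];v,u=np.mgrid[:420,:560];K=s["K"]
    c=np.stack([(u-K[0,2])/K[0,0]*z,(v-K[1,2])/K[1,1]*z,z],-1)
    R=cv2.Rodrigues(np.array(s["rvec"],float))[0]
    w=(c-np.array(s["tvec"],float).ravel())@R
    w[z==0]=np.nan
    return w
E
python3 - <<'E'
from h import *
ims=[]
for n in("scene","top"):
    s=r.snapshot(n);w=cloud(s);np.savez("s_%s.npz"%n,w=w,p=s["pixels"]);ims.append(s["pixels"])
    cv2.imwrite(f"pics/{n}1.png",s["pixels"][:,:,::-1])
    for t in("chest","handle_mid","flap","keeper_mouth","bolt","paint_bottle","glue_bottle","cup"):
        for o in r.outline_of(s,t)[:1]:
            p=w[o["region"]];p=p[~np.isnan(p[:,0])]
            if len(p): print(n,t,round(o["score"],2),o["bbox"],np.median(p,0).round(),np.percentile(p,2,0).round(),np.percentile(p,98,0).round())
print(r.sense())
E
```

```text
scene chest 0.92 [201.0, 145.0, 364.0, 246.6] [540. -45. 100.] [ 358. -257.    7.] [667. 135. 169.]
scene handle_mid 0.97 [203.5, 146.8, 364.3, 245.3] [540. -45. 100.] [ 358. -255.    5.] [668. 135. 169.]
scene flap 0.95 [315.6, 149.9, 363.7, 224.8] [466.  61. 131.] [336. -22.  99.] [551. 137. 161.]
scene keeper_mouth 0.85 [316.8, 152.3, 365.5, 223.2] [463.  61. 130.] [327. -27.   5.] [549. 139. 161.]
scene bolt 0.65 [222.3, 168.5, 279.8, 185.0] [ 540. -167.  131.] [ 486. -228.  103.] [564. -91. 151.]
scene paint_bottle 0.92 [289.6, 226.1, 316.4, 291.5] [693.  74.  99.] [665.  42.   8.] [706.  97. 171.]
scene glue_bottle 0.82 [239.1, 224.9, 267.2, 280.3] [717. -45.  87.] [687. -76.   6.] [731. -26. 151.]
scene cup 0.68 [162.1, 187.8, 192.6, 233.6] [ 667. -305.   56.] [ 628. -343.    3.] [ 696. -275.   85.]
top chest 0.98 [214.9, 179.9, 403.3, 325.4] [486. -62. 103.] [ 346. -268.   10.] [639. 119. 172.]
top handle_mid 0.82 [217.8, 185.0, 395.3, 328.2] [486. -62. 103.] [ 347. -268.   11.] [639. 119. 172.]
top flap 0.67 [217.3, 222.2, 293.9, 326.5] [436.  54. 129.] [332. -24.  98.] [540
[... 405 characters left out ...]
275.   89.]
{'time': 0.9, 'joint_pos': array([-7.90925450e+01,  7.47041119e+00,  8.52671871e+01,  1.32760884e-03,
        8.72611928e+01, -4.89161205e+00]), 'qd': array([ 0.07340518,  0.01825226, -0.05915654,  0.01404433, -0.07471895,
        0.015136  ]), 'joint_efforts': array([-5.23822700e-05, -5.69313312e+01, -5.00862408e+01, -1.42079193e-04,
        1.16507701e-03, -6.39866698e-06]), 'tool_pos': array([ 163.40515592, -577.33220179,  231.30598091]), 'tcp_rot': array([ 1.79998682e+02, -1.21817838e-03,  1.57990037e+01]), 'ft_force': array([0.21664984, 0.71467372, 0.27614595]), 'wrist_torque': array([-0.03994566,  0.02604313, -0.02828852]), 'grip_force': 0.0, 'finger_gap': 85.3638760065523}
```

```bash
python3 - <<'E'
from h import *
a=[cv2.resize(np.load(f"s_{n}.npz")["p"][130:340,120:440],(800,525),interpolation=cv2.INTER_CUBIC)for n in("scene","top")]
for n,i in zip("st",a): cv2.imwrite(f"pics/crop_{n}.png",i[:,:,::-1])
for n in("scene","top"):
    w=np.load(f"s_{n}.npz")["w"].reshape(-1,3);w=w[~np.isnan(w[:,0])]
    w=w[(w[:,0]>300)&(w[:,0]<640)&(w[:,1]>-290)&(w[:,1]<160)]
    h=w[(w[:,2]>164)&(w[:,2]<182)];h=h[h[:,1]<0]
    d=w[(w[:,2]>96)&(w[:,2]<104)]
    for t,p in(("handle",h),("deck",d)):
        rc=cv2.minAreaRect(p[:,:2].astype(np.float32));print(n,t,len(p),rc,p[:,2].mean())
    f=w[(w[:,2]>143)&(w[:,2]<156)&(w[:,1]<-70)]
    print(len(f),cv2.minAreaRect(f[:,:2].astype(np.float32)))
E
```

```text
scene handle 272 ((506.7800598144531, -98.56483459472656), (172.06243896484375, 15.861366271972656), 23.867712020874023) 172.2369504373312
scene deck 3543 ((494.5613708496094, -74.7825927734375), (225.40638732910156, 404.25823974609375), 24.249616622924805) 100.29275561183539
209 ((529.7742309570312, -156.97900390625), (161.61146545410156, 126.56796264648438), 19.00933265686035)
top handle 487 ((504.1979675292969, -98.69442749023438), (170.1352081298828, 16.023265838623047), 23.72124671936035) 172.57731148772297
top deck 6237 ((493.310302734375, -74.52163696289062), (220.2294158935547, 403.7881164550781), 23.864822387695312) 100.37068386136893
257 ((506.35589599609375, -149.68588256835938), (55.14136505126953, 157.54112243652344), 53.72178649902344)
```

View pics/crop_s.png

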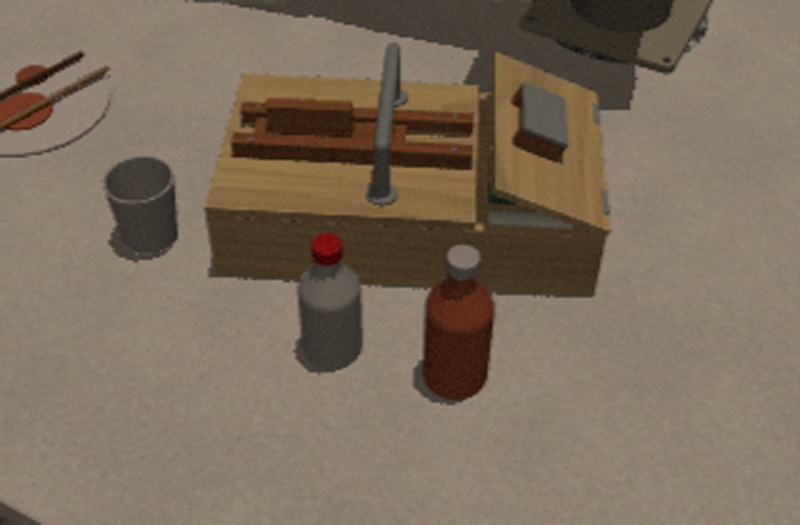

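View pics/crop_t.png

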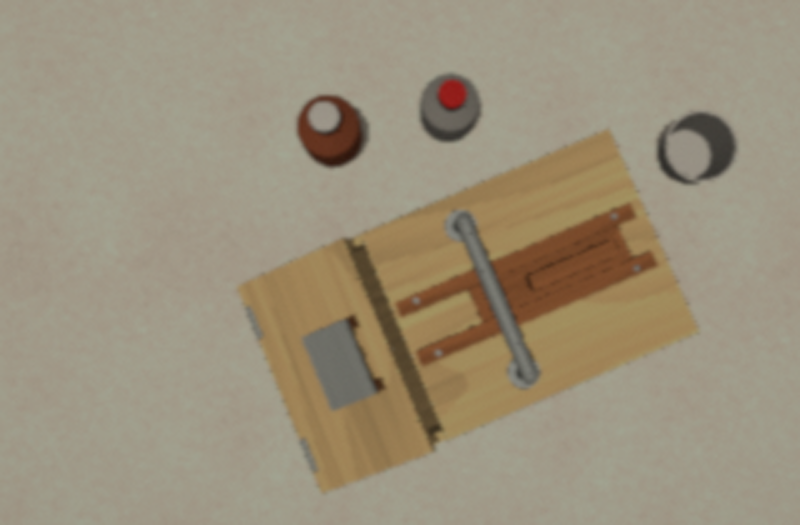

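The scene view shows the flap ajar at about 0.5 rad (crop 490–605, 55–230). The bolt fin is behind the handle at about (310,118). The bottles and cup stand on the chest's far side. The top view agrees with this, with chest x running at about 113.8° in world.

```bash
cat >> h.py <<'E'
from scipy.spatial.transform import Rotation as Ro
A=np.radians(113.8);O=np.array([505.,-98.,0])
C=np.array([[np.cos(A),-np.sin(A),0],[np.sin(A),np.cos(A),0],[0,0,1]])
def where():
    s=r.sense();p=C.T@(s["tool_pos"]-O)
    print("t",s["time"],"chest",p.round(1),"rot",s["tcp_rot"].round(2),"F chest",(C.T@s["ft_force"]).round(1),"gap",round(s["finger_gap"],1),round(s["grip_force"],1))
def go(x,y,z):
    s=r.sense();R=Ro.from_euler("xyz",s["tcp_rot"],degrees=True)
    T=Ro.from_euler("xyz",[180,0,np.degrees(A)],degrees=True)
    d=R.inv().apply(C@np.array([x,y,z])+O-s["tool_pos"])/1000
    print("to",(x,y,z),"row",np.r_[d,(R.inv()*T).as_rotvec()].round(4))
def bins(n="top",w=None):
    if w is None: w=cloud(r.snapshot(n))
    q=(w.reshape(-1,3)-O)@C;q=q[~np.isnan(q[:,0])]
    f=q[(abs(q[:,1])<14)&(q[:,2]>142)&(q[:,2]<158)&(q[:,0]<110)]
    b=q[(abs(q[:,1])<14)&(q[:,2]>109)&(q[:,2]<120)&(q[:,0]<115)]
    l=q[(abs(abs(q[:,1])-80)<20)&(q[:,0]>100)&(q[:,0]<220)]
    print(n,"fin x",np.percentile(f[:,0],[2,98]).round(1) if len(f) else 0,"y",np.median(f[:,1]).round(1) if len(f) else 0,"bar x",np.percentile(b[:,0],[2,98]).round(1) if len(b) else 0,"flap slope",np.polyfit(l[:,0],l[:,2],1).round(3))
E
python3 - <<'E'
from h import *
for n in("scene","top"): bins(n,np.load(f"s_{n}.npz")["w"])
where();go(140,-70,210)
E
```

```text
scene fin x [-125.3  108.8] y -4.0 bar x [-705.9   13.8] flap slope [-8.10000e-02  1.31186e+02]
top fin x [-124.3   70.4] y 1.0 bar x [-139.8   16.1] flap slope [2.60000e-02 1.13593e+02]
t 0.9 chest [-300.7  506.   231.3] rot [180.   -0.   15.8] F chest [ 0.6 -0.5  0.3] gap 85.4 0.0
to (140, -70, 210) row [ 0.509  -0.5166  0.0213  0.      0.     -1.7104]
```

```bash
R='0.509,-0.517,0,0,0,-1.71'; python3 -m jog '[0.509,-0.517,0,0,0,-1.71,0.509,-0.517,0,0,0,-1.71,0.509,-0.517,0,0,0,-1.71,0.509,-0.517,0,0,0,-1.71,0.509,-0.517,0,0,0,-1.71,0.509,-0.517,0,0,0,-1.71,0.509,-0.517,0,0,0,-1.71,0.509,-0.517,0,0,0,-1.71]' -1; python3 -c "
from h import *
where();go(140,-70,210)"
```

```text
time: 1.9
tool_pos: [404.6, -137.2, 231.7]
tcp_rot: [179.9, 0.1, 102.1]
ft_force: [0.8, -0.8, 0.4]
finger_gap: 0.1
grip_force: 0.0
t 1.9 chest [  4.7 107.6 231.7] rot [1.7994e+02 5.0000e-02 1.0209e+02] F chest [-1.  -0.4  0.4] gap 0.1 0.0
to (140, -70, 210) row [ 0.1686  0.1464  0.0218  0.001   0.0011 -0.2044]
```

```bash
python3 -m jog '[0.169,0.146,0.01,0.001,0.001,-0.204,0.169,0.146,0.01,0.001,0.001,-0.204,0.169,0.146,0.01,0.001,0.001,-0.204,0.169,0.146,0.01,0.001,0.001,-0.204,0.169,0.146,0.06,0.001,0.001,-0.204,0.169,0.146,0.06,0.001,0.001,-0.204]' -1; python3 -c "
from h import *
where();go(140,-70,130);bins('scene')
w=cloud(r.snapshot('scene'));q=(w.reshape(-1,3)-O)@C
for a in(100,130,160,190,215):
  m=(abs(q[:,0]-a)<6)&(abs(q[:,1]-60)<15)&(q[:,2]>80);print(a,np.median(q[m,2]))"
```

```text
time: 2.65
tool_pos: [509.3, 56.6, 167.2]
tcp_rot: [-179.5, -0.2, 113.5]
ft_force: [-0.6, 0.2, -0.3]
finger_gap: 0.0
grip_force: 0.0
t 2.65 chest [139.7 -66.3 167.2] rot [-179.5    -0.24  113.49] F chest [ 0.4  0.4 -0.3] gap 0.0 0.0
to (140, -70, 130) row [ 0.0001  0.004   0.0372 -0.0087 -0.0043 -0.0053]
scene fin x [-125.5  108.8] y -4.2 bar x [-703.9   13.8] flap slope [-2.0100e-01  4.0903e+02]
100 nan
130 143.51765871165088
160 nan
190 113.04055104544801
215 103.67446680648844
  return _methods._mean(a, axis=axis, dtype=dtype,
  ret = ret.dtype.type(ret / rcount)
```

```bash
python3 -m jog '[0,0.004,0.012,0,0,0,0,0.004,0.022,0,0,0,0,0.004,0.032,0,0,0,0,0.004,0.04,0,0,0,0,0.004,0.047,0,0,0,0,0.004,0.053,0,0,0,0,0.004,0.058,0,0,0,0,0.004,0.062,0,0,0]'; python3 -c "
from h import *
where();go(140,-70,98)"
```

```text
time: 3.75
tool_pos: [516.0, 57.8, 109.0]
tcp_rot: [-179.9, -0.1, 113.4]
ft_force: [0.2, -0.4, 1.9]
finger_gap: -0.3
grip_force: 0.7
t 3.75 chest [138.1 -73.  109. ] rot [-1.7994e+02 -6.0000e-02  1.1344e+02] F chest [-0.4 -0.   1.9] gap -0.3 0.7
to (140, -70, 98) row [ 0.0019 -0.003   0.011  -0.001  -0.001  -0.0063]
```

```bash
python3 -m jog '[0,0,0.004,0,0,0,0,0,0.008,0,0,0,0,0,0.01,0,0,0,0,0,0.012,0,0,0,0,0,0.013,0,0,0,0,0,0.013,0,0,0]'; python3 -c "
from h import *
where()"
```

```text
time: 4.5
tool_pos: [516.1, 57.8, 97.9]
tcp_rot: [-179.9, -0.1, 113.4]
ft_force: [-8.3, -0.8, 15.8]
finger_gap: 0.1
grip_force: 7.9
t 4.5 chest [138.1 -73.   97.9] rot [-1.7995e+02 -5.0000e-02  1.1344e+02] F chest [ 2.6  8.  15.8] gap 0.1 7.9
```

```bash
python3 -m jog '[0,0,0,0,0,0,0,0,0,0,0,0,0,0,-0.05,0,0,0,0,0,-0.11,0,0,0,0,0,-0.11,0,0,0]'; python3 -c "
from h import *
where();go(-112,0,208);
for n in('scene','top'):
  w=cloud(r.snapshot(n));q=(w.reshape(-1,3)-O)@C
  for a in(100,110,130,190,215):
    m=(abs(q[:,0]-a)<6)&(abs(q[:,1]-65)<20)&(q[:,2]>80);print(n,a,np.median(q[m,2]).round(1),end=' ')
  if n=='top': bins(n,w)"
```

```text
time: 5.12
tool_pos: [519.5, 58.1, 212.5]
tcp_rot: [179.5, 0.1, 113.4]
ft_force: [-0.0, -0.4, 0.2]
finger_gap: 0.2
grip_force: 0.0
t 5.125 chest [136.9 -76.3 212.5] rot [1.7950e+02 1.5000e-01 1.1344e+02] F chest [-0.3  0.2  0.2] gap 0.2 0.0
to (-112, 0, 208) row [-0.2494 -0.0748  0.0045  0.0087  0.0026 -0.0062]
scene 100 97.9 scene 110 98.6 scene 130 98.6 scene 190 98.2 scene 215 99.6 top 100 98.7 top 110 98.7 top 130 632.6 top 190 98.1 top 215 98.0 top fin x [-124.7  -38.1] y 1.2 bar x [-139.5   16.3] flap slope [-5.77000e-01  6.10912e+02]
```

```bash
python3 -m jog '[-0.249,-0.075,0,0.009,0.003,-0.006,-0.249,-0.075,0,0.009,0.003,-0.006,-0.249,-0.075,0,0.009,0.003,-0.006,-0.249,-0.075,0,0.009,0.003,-0.006,-0.249,-0.075,0,0.009,0.003,-0.006,-0.249,-0.075,0,0.009,0.003,-0.006,-0.249,-0.075,0,0.009,0.003,-0.006]' 0.2; python3 -c "
from h import *
where();go(-112,1,125)
s=r.snapshot('wrist');cv2.imwrite('pics/w1.png',s['pixels'][:,:,::-1]);bins('wrist',cloud(s))"
```

```text
time: 6.1
tool_pos: [546.0, -198.9, 205.1]
tcp_rot: [-179.4, -0.3, 113.8]
ft_force: [0.4, 0.6, 0.2]
finger_gap: 51.3
grip_force: 0.0
t 6.1 chest [-108.8    3.2  205.1] rot [-179.39   -0.33  113.85] F chest [ 0.4 -0.7  0.2] gap 51.3 0.0
to (-112, 1, 125) row [-0.0036  0.003   0.0801 -0.0107 -0.0058  0.0009]Traceback (most recent call last):
  File "<string>", line 4, in <module>
    s=r.snapshot('wrist');cv2.imwrite('pics/w1.png',s['pixels'][:,:,::-1]);bins('wrist',cloud(s))
                                                                           ~~~~^^^^^^^^^^^^^^^^^^
  File "h.py", line 27, in bins
    print(n,"fin x",np.percentile(f[:,0],[2,98]).round(1) if len(f) else 0,"y",np.median(f[:,1]).round(1) if len(f) else 0,"bar x",np.percentile(b[:,0],[2,98]).round(1) if len(b) else 0,"flap slope",np.polyfit(l[:,0],l[:,2],1).round(3))
                                                                                                                                                                                                       ~~~~~~~~~~^^^^^^^^^^^^^^^^^
    raise TypeError("expected non-empty vector for x")
TypeError: expected non-empty vector for x
```

View pics/w1.png

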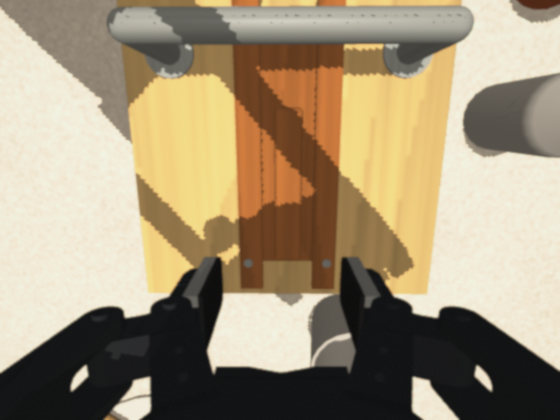

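The wrist view shows the handle across the top (rows 5–45) and the track running straight down at columns 235–340. It is centred between the fingers at columns 220 and 345, so I'm descending.

```bash
python3 -m jog '[-0.004,0.003,0.02,-0.011,-0.006,0,-0.004,0.003,0.045,-0.011,-0.006,0,-0.004,0.003,0.065,-0.011,-0.006,0,-0.004,0.003,0.075,-0.011,-0.006,0,-0.004,0.003,0.08,-0.011,-0.006,0,-0.004,0.003,0.08,-0.011,-0.006,0]'; python3 -m jog '[0,0,0,0,0,0,0,0,0,0,0,0,0,0,0,0,0,0,0,0,0,0,0,0,0,0,0,0,0,0]' -1 50;python3 -c "
from h import *
where();go(-25,1,125)"
```

```text
time: 6.9
tool_pos: [550.1, -203.0, 126.3]
tcp_rot: [179.9, 0.1, 113.8]
ft_force: [-0.7, -0.1, -0.2]
finger_gap: 51.3
grip_force: 0.0
time: 7.52
tool_pos: [550.5, -203.3, 127.0]
tcp_rot: [179.9, 0.2, 113.8]
ft_force: [0.4, 0.1, 5.9]
finger_gap: 15.1
grip_force: 50.2
t 7.525 chest [-114.7    0.8  127. ] rot [179.87   0.18 113.78] F chest [-0.  -0.4  5.9] gap 15.1 50.2
to (-25, 1, 125) row [ 0.0897 -0.0002  0.0017  0.0022  0.0032 -0.0004]
```

```bash
python3 -m jog '[0.01,0,0,0,0,0,0.024,0,0,0,0,0,0.038,0,0,0,0,0,0.052,0,0,0,0,0,0.066,0,0,0,0,0,0.078,0,0,0,0,0,0.086,0,0,0,0,0,0.087,0,0,0,0,0]';python3 -c "
from h import *
where();go(-25,1,125)"
```

```text
time: 8.52
tool_pos: [515.3, -123.4, 126.9]
tcp_rot: [179.9, 0.2, 113.8]
ft_force: [2.1, -4.3, 5.8]
finger_gap: 14.8
grip_force: 50.3
t 8.525 chest [-27.4   0.8 126.9] rot [179.86   0.25 113.81] F chest [-4.8 -0.1  5.8] gap 14.8 50.3
to (-25, 1, 125) row [ 0.0024 -0.0002  0.0019  0.0025  0.0043  0.0001]
```

```bash
python3 -m jog '[0,0,0,0,0,0,0,0,0,0,0,0,0,0,0,0,0,0,0,0,-0.04,0,0,0,0,0,-0.085,0,0,0,0,0,-0.085,0,0,0]' 0.2;python3 -c "
from h import *
where();go(32,1,212);bins('top')"
```

```text
time: 9.28
tool_pos: [517.0, -124.0, 215.4]
tcp_rot: [179.6, 0.4, 113.8]
ft_force: [0.6, -0.7, -0.9]
finger_gap: 51.2
grip_force: 0.0
t 9.275 chest [-28.7  -0.5 215.4] rot [179.62   0.39 113.77] F chest [-0.9 -0.2 -0.9] gap 51.2 0.0
to (32, 1, 212) row [ 0.0607 -0.0016  0.003   0.0067  0.0069 -0.0004]
top fin x [34.6 49.8] y -0.7 bar x [ 32.7 104. ] flap slope [ -3.471 767.179]
```

```bash
python3 -m jog '[0.03,-0.001,0,0.006,0.007,0,0.061,-0.001,0,0.006,0.007,0,0.061,-0.001,0,0.006,0.007,0,0.061,-0.001,0,0.006,0.007,0,0.061,-0.001,0,0.006,0.007,0]';python3 -c "
from h import *
where();go(32,1,126)"
```

```text
time: 9.95
tool_pos: [489.1, -68.4, 210.2]
tcp_rot: [-179.7, -0.3, 113.7]
ft_force: [-0.1, -0.2, -0.2]
finger_gap: 50.6
grip_force: 0.0
t 9.95 chest [ 33.5   2.6 210.2] rot [-179.68   -0.31  113.74] F chest [-0.2  0.2 -0.2] gap 50.6 0.0
to (32, 1, 126) row [-0.0019  0.0021  0.0842 -0.0056 -0.0054 -0.001 ]
```

```bash
python3 -m jog '[-0.002,0.002,0.02,-0.006,-0.005,0,-0.002,0.002,0.045,-0.006,-0.005,0,-0.002,0.002,0.065,-0.006,-0.005,0,-0.002,0.002,0.076,-0.006,-0.005,0,-0.002,0.002,0.083,-0.006,-0.005,0,-0.002,0.002,0.083,-0.006,-0.005,0]'; python3 -m jog '[0,0,0,0,0,0,0,0,0,0,0,0,0,0,0,0,0,0,0,0,0,0,0,0,0,0,0,0,0,0]' -1 50;python3 -c "
from h import *
where()"
```

```text
time: 10.7
tool_pos: [491.2, -68.8, 127.6]
tcp_rot: [180.0, -0.0, 113.8]
ft_force: [0.4, 0.5, 0.7]
finger_gap: 51.2
grip_force: 0.0
time: 11.32
tool_pos: [491.8, -68.7, 128.6]
tcp_rot: [179.9, 0.0, 113.8]
ft_force: [-1.5, -0.1, 5.9]
finger_gap: 15.2
grip_force: 50.2
t 11.325 chest [ 32.1   0.3 128.6] rot [1.7987e+02 4.0000e-02 1.1378e+02] F chest [0.5 1.4 5.9] gap 15.2 50.2
```

```bash
python3 -m jog '[0.006,0,0,0,0,0,0.012,0,0,0,0,0,0.018,0,0,0,0,0,0.023,0,0,0,0,0,0.027,0,0,0,0,0,0.03,0,0,0,0,0,0.032,0,0,0,0,0,0.034,0,0,0,0,0]';python3 -c "
from h import *
where()"; python3 -m jog '[0.002,0,0,0,0,0,0.003,0,0,0,0,0,0.004,0,0,0,0,0,0.005,0,0,0,0,0]'; python3 -c "
from h import *
where();bins('scene')"
```

```text
time: 12.32
tool_pos: [478.3, -37.8, 128.6]
tcp_rot: [179.8, 0.1, 113.8]
ft_force: [2.8, -6.4, 12.2]
finger_gap: 15.0
grip_force: 51.3
t 12.325 chest [ 65.9   0.2 128.6] rot [1.7985e+02 1.1000e-01 1.1378e+02] F chest [-7.  -0.  12.2] gap 15.0 51.3
time: 12.82
tool_pos: [476.2, -33.2, 128.6]
tcp_rot: [179.9, 0.1, 113.8]
ft_force: [2.7, -7.4, 11.2]
finger_gap: 14.7
grip_force: 51.3
t 12.825 chest [ 70.9   0.2 128.6] rot [1.7985e+02 9.0000e-02 1.1378e+02] F chest [-7.9  0.5 11.2] gap 14.7 51.3
scene fin x [ 6.1 86.2] y -4.5 bar x [-706.8  113.6] flap slope [ 0.93  93.934]
```

```bash
for i in 1; do python3 -m jog '[0.001,0,0,0,0,0,0.002,0,0,0,0,0,0.003,0,0,0,0,0,0.004,0,0,0,0,0]'; done; python3 -c "
from h import *
where()"; python3 -m jog '[0.001,0,0,0,0,0,0.002,0,0,0,0,0,0.003,0,0,0,0,0,0.004,0,0,0,0,0]'; python3 -c "
from h import *
where()"
```

```text
time: 13.38
tool_pos: [474.6, -29.5, 128.6]
tcp_rot: [179.9, 0.1, 113.8]
ft_force: [0.7, -2.8, 9.7]
finger_gap: 14.7
grip_force: 50.9
t 13.375 chest [ 75.    0.2 128.6] rot [1.7986e+02 8.0000e-02 1.1378e+02] F chest [-2.8  0.5  9.7] gap 14.7 50.9
time: 13.88
tool_pos: [473.0, -25.8, 128.6]
tcp_rot: [179.8, 0.1, 113.8]
ft_force: [2.0, -4.2, 11.5]
finger_gap: 15.1
grip_force: 51.2
t 13.875 chest [7.900e+01 1.000e-01 1.286e+02] rot [1.7985e+02 8.0000e-02 1.1378e+02] F chest [-4.6 -0.2 11.5] gap 15.1 51.2
```

```bash
python3 -m jog '[0.001,0,0,0,0,0,0.002,0,0,0,0,0,0.003,0,0,0,0,0,0.004,0,0,0,0,0]'; python3 -c "
from h import *
where()"
```

```text
time: 14.38
tool_pos: [471.4, -22.1, 128.6]
tcp_rot: [179.8, 0.1, 113.8]
ft_force: [2.1, -4.4, 9.6]
finger_gap: 15.0
grip_force: 51.0
t 14.375 chest [8.300e+01 1.000e-01 1.286e+02] rot [1.7985e+02 8.0000e-02 1.1378e+02] F chest [-4.8 -0.1  9.6] gap 15.0 51.0
```

```bash
python3 -m jog '[0.001,0,0,0,0,0,0.002,0,0,0,0,0]'; python3 -c "
from h import *
where();bins('scene')"
```

```text
time: 14.62
tool_pos: [470.9, -20.9, 128.6]
tcp_rot: [179.8, 0.2, 113.8]
ft_force: [4.2, -8.0, 3.3]
finger_gap: 15.3
grip_force: 49.9
t 14.625 chest [8.440e+01 1.000e-01 1.286e+02] rot [1.7984e+02 1.6000e-01 1.1378e+02] F chest [-9.  -0.7  3.3] gap 15.3 49.9
scene fin x [ 13.8 100.9] y -4.7 bar x [-702.6  113.6] flap slope [-2.34000e-01  3.16995e+02]
```

Force is rising and the tool has lagged to 84.4 against a commanded 85. This may be the stop, so I'll push a bit more.

```bash
python3 -m jog '[0.001,0,0,0,0,0,0.002,0,0,0,0,0,0.002,0,0,0,0,0]'; python3 -c "
from h import *
where()"
```

```text
time: 15.05
tool_pos: [470.8, -20.6, 129.0]
tcp_rot: [179.8, 0.3, 113.7]
ft_force: [7.1, -14.2, 3.2]
finger_gap: 15.2
grip_force: 49.7
t 15.05 chest [ 84.6   0.  129. ] rot [179.81   0.35 113.75] F chest [-15.8  -0.8   3.2] gap 15.2 49.7
```

```bash
python3 -m jog '[0.002,0,0,0,0,0,0.003,0,0,0,0,0,0.003,0,0,0,0,0]'; python3 -c "
from h import *
where()"
```

```text
time: 15.42
tool_pos: [470.8, -20.5, 129.2]
tcp_rot: [179.8, 0.7, 113.7]
ft_force: [13.8, -27.0, -2.4]
finger_gap: 15.2
grip_force: 48.9
t 15.425 chest [ 84.7   0.  129.2] rot [179.77   0.65 113.7 ] F chest [-30.2  -1.7  -2.4] gap 15.2 48.9
```

```bash
python3 -m jog '[-0.002,0,0,0,0,0,-0.004,0,0,0,0,0]'; python3 -m jog '[-0.004,0,0,0,0,0,-0.004,0,0,0,0,0,-0.004,0,0,0,0,0,-0.004,0,-0.04,0,0,0,-0.004,0,-0.1,0,0,0,-0.004,0,-0.14,0,0,0,-0.004,0,-0.14,0,0,0,-0.004,0,-0.14,0,0,0]' 0.2; python3 -c "
from h import *
where();bins('top')
s=r.snapshot('scene');bins('scene',cloud(s));cv2.imwrite('pics/end.png',cv2.resize(s['pixels'][110:340,120:440],(800,575))[:,:,::-1])"
```

```text
time: 15.68
tool_pos: [470.8, -20.9, 128.7]
tcp_rot: [179.8, 0.2, 113.7]
ft_force: [4.2, -6.1, 2.8]
finger_gap: 15.0
grip_force: 49.7
time: 16.68
tool_pos: [470.5, -22.6, 266.8]
tcp_rot: [180.0, -0.1, 113.8]
ft_force: [0.7, -0.2, -0.6]
finger_gap: 51.6
grip_force: 0.0
t 16.675 chest [ 82.9   1.1 266.8] rot [ 1.7999e+02 -5.0000e-02  1.1380e+02] F chest [-0.4 -0.6 -0.6] gap 51.6 0.0
top fin x 0 y 0 bar x 0 flap slope [ 1.644 27.892]
scene fin x [ 13.9 100.8] y -3.5 bar x [-706.7  113.6] flap slope [-4.10000e-02  1.06215e+02]
```

View pics/end.png

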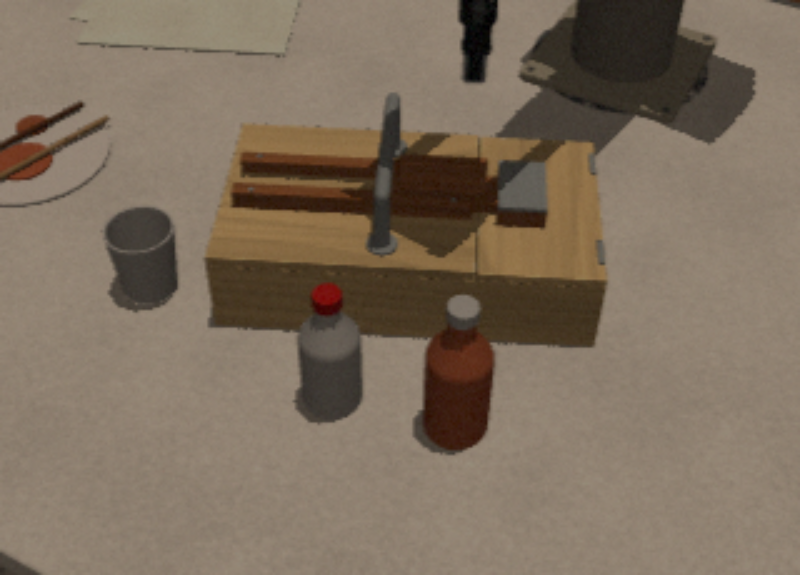

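The picture shows the flap flat and the bolt inside the keeper at about (500,190). The bottles and cup are where they were, and the gripper is clear. The fin hasn't moved since it was pressed on the stop.

```bash
python3 -c "
from bench import r
print(r.hand_in())"
```

```text
the job is handed in; nothing more can be done
None
```

The flap is shut, the bolt is home against the end stop (pressed with about 30 N, and it stayed put on release), the bottles and cup look undisturbed, and the job is handed in at about 17 s of the 54 s limit; no verdict came back.

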